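# Shut the tool caddy's parts lid and hold the caddy up by its handle

### The job

Get the blue tool caddy ready to carry off: gently lower the yellow lid of its parts bin fully shut while the caddy stands on the bench, without slamming it, then take the caddy by its black handle and lift it level, at least 10 cm clear of the bench, with its tools and parts still inside. Finish holding it by the handle above the grey bench mat, level, steady and touching nothing else - do not set it down or let go - and leave everything else on the bench where it stands.

Things in the scene. Friction and masses are not known exactly. Their poses are not given: they have to be found in the camera images.
- caddy: Loose blue tool caddy, 204 mm (x) by 264 mm (y), walls 70 mm high, 4 mm thick; origin at the centre of its underside, z up. About 0.5 kg plus 0.35 kg of loose tools and parts, nearly balanced under the handle. A web along y at x = 0 (82 mm high) parts the open tool tray (-x side) from the parts bin (+x side), which has the yellow lid. At yaw 0 the +x side faces away from the robot.
- handle: The caddy's fixed black handle: a level bar along y, 200 mm long, 24 mm wide (x) and 24 mm high, origin at its centre, 140 mm above the caddy's underside at x = y = 0; axes as the caddy's. It stands on an upright at either end; below it, over the middle 176 mm, is an open hand slot 46 mm high. Once the lid is shut, nothing stands beside the bar within 60 mm below its centre.
- lid (a joint): Angle of the yellow lid in rad: 0 is shut, lying on the rim of the parts bin; 1.5 is wide open, standing close beside the handle. It starts 0.8 to 1.25 open. Hinge friction (about 0.06 N m) keeps the 60 g lid at any angle; 1 to 3 N on its outer part move it.
- lid_hinge (a point): Middle of the lid's hinge line, which runs along the caddy's y, at x = 10 mm, 74 mm above the caddy's underside. Frame fixed to the lid: x points from the hinge to its free edge, z is the normal of its upper face (at z = 0), which faces the handle when the lid is open. The lid is 4 mm thick, 260 mm long (y) and reaches to x = 94 mm.
- lid_tab (a point): Point on the upper face of the lid's thumb tab, 100 mm from the hinge line, at the middle of the lid's free edge; the tab is 50 mm wide (y) and ends 106 mm from the hinge line.
- screwdriver: Red-handled screwdriver, 190 mm long, lying loose in the open tray along the handle; to stay in the caddy.
- side_cutters: Side cutters with red handles, about 165 mm long, lying loose in the open tray along the handle; to stay in the caddy.
- solder_reel: Metal reel, 56 mm diameter, 35 mm high, loose in the +y compartment of the parts bin; origin under its centre; to stay in the caddy.
- transformer: Small transformer with orange winding, 40 x 36 x 36 mm, loose in the -y compartment of the parts bin; origin under its centre; to stay in the caddy.
- battery: Black and copper block battery, 46 x 26 x 17 mm, loose in the middle compartment of the parts bin; origin under its centre; to stay in the caddy.
- multimeter: Yellow hand-held meter lying on its back, 165 x 80 x 44 mm; origin under its centre. Not to be disturbed.
- carton: Closed brown carton, 120 x 100 x 75 mm; origin under its centre. Not to be disturbed.
- board_vise: Circuit-board vise on a round foot, 112 mm diameter, 130 mm high, holding a small green board; origin under its foot. Not to be disturbed.
- cleaner_bottle: White plastic bottle with a red cap, 64 mm diameter, 150 mm high; origin under its centre. Not to be disturbed.
- adapter: Black plug-in power adapter, 75 x 45 x 30 mm, to the left of the caddy; origin under its centre. Not to be disturbed.
- pliers: Pliers with yellow handles, about 165 mm long, 12 mm high, lying to the right of the caddy; origin near the middle of their length, underneath. Not to be disturbed.
- esd_mat: The thin light grey bench mat, fixed, lying flat, 530 mm (x) by 760 mm (y), 1 mm thick; origin at its centre, axes as the robot's base.

How it is judged:
On the way, in this order (a step that is already met when the one before it is completed fails the run):
1. the lid is fully shut while the caddy stands on the bench (value of joint lid below 0.05 rad and height (world z) of caddy below 0.01 m), for 0.2 s.
2. the caddy is lifted off the bench by its handle (height (world z) of caddy above 0.04 m and contact force between the fingers and handle above 2 N), for 0.2 s.
At the end, for the whole second after the job is handed in: Held by the handle (fingers over 2 N on it), the caddy is at least 90 mm above the bench, within 0.12 rad of level, steady (under 0.03 m/s, 0.15 rad/s), lid within 0.06 rad of shut, tools and parts inside, over the mat (centre 30 mm inside its far edge), touching nothing on the bench (height (world z) of caddy above 0.09 m and angle between caddy's own z axis and vertical below 0.12 rad and value of joint lid below 0.06 rad and linear speed of caddy below 0.03 m/s and angular speed of caddy below 0.15 rad/s and contact force between the fingers and handle above 2 N and contact force between caddy and multimeter below 0.2 N and contact force between caddy and carton below 0.2 N and contact force between caddy and board_vise below 0.2 N and contact force between caddy and cleaner_bottle below 0.2 N and contact force between caddy and adapter below 0.2 N and contact force between caddy and pliers below 0.2 N and x of caddy in the frame of esd_mat between -0.265 and 0.235 m and y of caddy in the frame of esd_mat between -0.38 and 0.38 m and x of screwdriver in the frame of caddy between -0.102 and 0.102 m and y of screwdriver in the frame of caddy between -0.132 and 0.132 m and z of screwdriver in the frame of caddy between -0.01 and 0.07 m and x of side_cutters in the frame of caddy between -0.102 and 0.102 m and y of side_cutters in the frame of caddy between -0.132 and 0.132 m and z of side_cutters in the frame of caddy between -0.01 and 0.07 m and x of solder_reel in the frame of caddy between -0.102 and 0.102 m and y of solder_reel in the frame of caddy between -0.132 and 0.132 m and z of solder_reel in the frame of caddy between -0.01 and 0.07 m and x of transformer in the frame of caddy between -0.102 and 0.102 m and y of transformer in the frame of caddy between -0.132 and 0.132 m and z of transformer in the frame of caddy between -0.01 and 0.07 m and x of battery in the frame of caddy between -0.102 and 0.102 m and y of battery in the frame of caddy between -0.132 and 0.132 m and z of battery in the frame of caddy between -0.01 and 0.07 m); the arm keeps its last pose, push and grip.
It fails at once if the lid is slammed shut (value of joint lid below 0.2 rad and velocity of joint lid below -2.5 rad/s).
It fails at once if the caddy is tipped (angle between caddy's own z axis and vertical above 0.3 rad).
It fails at once if a tool or part falls out of the caddy (not (x of screwdriver in the frame of caddy between -0.102 and 0.102 m and y of screwdriver in the frame of caddy between -0.132 and 0.132 m and z of screwdriver in the frame of caddy between -0.01 and 0.07 m) or not (x of side_cutters in the frame of caddy between -0.102 and 0.102 m and y of side_cutters in the frame of caddy between -0.132 and 0.132 m and z of side_cutters in the frame of caddy between -0.01 and 0.07 m) or not (x of solder_reel in the frame of caddy between -0.102 and 0.102 m and y of solder_reel in the frame of caddy between -0.132 and 0.132 m and z of solder_reel in the frame of caddy between -0.01 and 0.07 m) or not (x of transformer in the frame of caddy between -0.102 and 0.102 m and y of transformer in the frame of caddy between -0.132 and 0.132 m and z of transformer in the frame of caddy between -0.01 and 0.07 m) or not (x of battery in the frame of caddy between -0.102 and 0.102 m and y of battery in the frame of caddy between -0.132 and 0.132 m and z of battery in the frame of caddy between -0.01 and 0.07 m)).
It fails at once if something else on the bench is pushed away or knocked over (distance of any of multimeter, carton, board_vise, cleaner_bottle, adapter, pliers from where it was at the start of the episode above 0.03 m or angle between any of cleaner_bottle, board_vise's own z axis and vertical above 0.5 rad).
It also fails if it takes over 56 s, if anything falls off the work surface, if the arm or the gripper's body presses on something with over 40 N, if the wrist force passes 120 N, or if a joint passes its speed limit or range.

### The arm

A 7-joint arm with a two-finger parallel gripper is mounted at the origin on the work surface. World frame = base frame: x ahead of the robot, y to its left, z up, the work surface at z = 0. Lengths are in m, angles in rad, forces in N, time in s.
With the tool pointing down it reaches from about 0.35 to 0.9 m from the base axis. Payload 19.9 kg.
Tool frame: the origin (TCP) lies midway between the tips of the shut fingers; the grasp point (between the pads) lies 19 mm behind it; z points along the fingers, y is the line along which they close (so a half turn about z gives the same grasp; the last joint's range is limited). The gripper opens to 85 mm and grips with 20 to 120 N. Pads are 22 mm wide; open, the fingers measure 114 mm over their backs; the gripper's body (76 mm by 85 mm) begins 54 mm behind the grasp point. The pads swing forward as they close: fully open they stand 13 mm farther back than shut.
Start: joints at [-1.258, 0.417, -0.01, 1.614, 0.005, 1.111, -0.053], TCP at [0.217, 0.586, 0.231] pointing down, gripper open.
Joint ranges: [-2.81, 2.81], [-0.39, 2.02], [-1.27, 1.25], [0.06, 2.57], [-1.19, 4.33], [0.19, 2], [-2.82, 2.82]. Speed limits (rad/s): [1.89, 1.89, 2.39, 2.39, 3.01, 3.01, 3.01].

### API

Orientations are given as a 3x3 rotation matrix whose columns are the frame's x, y, z axes.
In Python, from workcell import r, optics, finish_job, finder gives the robot as it stands. The module is installed in compiled form; this text tells all that it offers.
- The arm moves only by the tool carry_out, never from a script. Its arguments are lists of equal length, an entry for each row: "xyz": the shift along the tool's x, y, z as a fraction of full scale, a list of three; "dr": the turn, a rotation vector about the tool's x, y, z as a fraction of full scale, a list of three. In form: {"xyz": [[dx, dy, dz], ...], "dr": [[ax, ay, az], ...]}. A call has 1 to 20 rows; each row shifts and turns the commanded pose from where the row before left it, along the tool's axes as they then stand; what a row does not reach is not made up. Full scale, the value 1, is 0.025 m for a shift and 0.12 rad for a turn. A row lasts 1/12 s, in which the tool goes at most 41.7 mm and 7.16 degrees, less where a joint would pass 70% of its speed; a pose out of reach is approached as far as the arm can. A call with a number of a shift or a turn outside -1 to 1 is refused whole. A call with a gripper value outside its range is refused whole. "hand" is the closure, from 0 (fully open) to 1 (shut), set as the call begins (left out, the last holds). The fingers move at their own pace and stop on an object; "force" is the grip in N (left out, the last holds). Time passes only in rows, so rows that do not move let the fingers close. It gives the time, the measured TCP pose, the force, the opening and the grip force at its end, in the units of the state.
- r.observe(): the state, without advancing time (a new reading comes with each control period).
- optics.camera(name): name is "scene" or "top" or "wrist"; returns a dict with "image" (480x640x3 uint8, red, green, blue), "vertical_fov" (degrees; the focal length in pixels is half the picture's height over the tangent of half this angle, whatever the lens; pixels are square), "cx", "cy" (the principal point, pixels), "extrinsics" (4x4, takes a point from camera to world coordinates). Camera axes: x right, y down, z forward; pixel columns grow to the right and rows downward; lengths in m; the calibration is good to about 2 mm. A picture is of the moment at which its call begins. There is no depth.
- finish_job(): hands the job in; it is judged then, once.
Trained networks look in a picture, given as the dict that the camera call returned (one of the last four; its "shot" number tells which), for a name from the list of things; names that differ only in an ending like _2 or _b are one class to them, and where a whole thing is asked for, a point or a joint stands for the part that bears it (a point fixed in the world has none). Each returns a list of dicts, best first, with "score" (0 to 1); they miss things now and then, are a little off and sometimes report something else, mostly with a low value. They report only what shows in the picture. A call takes as long as a camera call.
- finder.look_for(query, picture): "extent" ([centre column, centre row, width, height] in pixels, round what is visible of it).
- finder.spot_point(query, picture): "at" ([row, column] in pixels: a listed point, or the origin of a listed thing).
The state is a dict: "clock": time; "joint_positions": joint angles; "qd": joint speeds; "joint_efforts": joint torques, N m; "position": TCP position; "eef_rot": TCP orientation; "wrist_force": force on the tool from outside, world axes, zero at the start; "moment": the same for the moment, N m; "grip_width": finger opening in m; "grasp_force": force on a finger pad.
Only numpy, scipy, OpenCV 4.12 (cv2) and the standard library are available. Lean on these libraries where they do the work, as an engineer would, in place of code of your own. Each camera call takes 0.05 s, during which the arm holds its last target. There are 200 camera calls.

## Working session

There is one attempt and no reset: what is moved stays moved. The work goes in short steps, Python scripts to look and compute and a tool call to move; the robot and the scene stay as the last step left them, time stands still between calls to the robot, and variables do not carry over. Pictures are saved under pics/ and viewed, at most 10 in all, crops included, and the job is handed in when it is done.

Besides the shell and the picture viewer there is one more tool, called after "Request:" in YAML: its name, and indented under it one key for each argument. carry_out: Moves the arm, as the interface text tells. Its arguments: {"type":"object","properties":{"xyz":{"type":"array"},"dr":{"type":"array"},"hand":{"type":"number"},"force":{"type":"number"}},"required":["xyz","dr"]}

```bash
mkdir -p pics; cat > h.py <<'E'
import numpy as np, cv2
from workcell import r, optics, finish_job, finder
def f(c): return 240/np.tan(np.radians(c["vertical_fov"])/2)
def ray(c,u,v):
    E=np.array(c["extrinsics"]); d=np.array([(u-c["cx"])/f(c),(v-c["cy"])/f(c),1]); return E[:3,3],E[:3,:3]@d
def at_z(c,u,v,z):
    o,d=ray(c,u,v); return o+d*(z-o[2])/d[2]
def proj(c,p):
    E=np.array(c["extrinsics"]); q=E[:3,:3].T@(np.array(p)-E[:3,3]); return np.array([c["cx"]+f(c)*q[0]/q[2],c["cy"]+f(c)*q[1]/q[2]])
def save(c,n): cv2.imwrite(f"pics/{n}.png",cv2.cvtColor(c["image"],cv2.COLOR_RGB2BGR))
E
python3 - <<'E'
from h import *
np.set_printoptions(precision=3,suppress=True)
s=r.observe(); print(s["clock"],s["position"],s["eef_rot"],s["grip_width"])
for n in("top","scene"):
    c=optics.camera(n); save(c,n+"0"); print(n,c["vertical_fov"],c["cx"],c["cy"]); print(np.array(c["extrinsics"]))
    for q in("caddy","handle","lid_hinge","lid_tab"):
        for d in finder.spot_point(q,c)[:2]:
            print(q,d)
E
```

```text
0.0 [0.217 0.586 0.231] [[-0.938  0.347 -0.   ]
 [ 0.347  0.938 -0.001]
 [-0.    -0.001 -1.   ]] 0.08561796163412871
top 42.45219003822426 327.82495348437646 235.4084693801671
[[-0.049 -0.977  0.208  0.171]
 [-0.999  0.049 -0.005 -0.003]
 [-0.005 -0.208 -0.978  1.787]
 [ 0.     0.     0.     1.   ]]
caddy {'at': [257.1, 357.3], 'score': 0.61}
handle {'at': [248.6, 358.5], 'score': 0.78}
handle {'at': [246.6, 326.1], 'score': 0.38}
lid_hinge {'at': [248.8, 355.8], 'score': 0.87}
lid_tab {'at': [228.9, 352.0], 'score': 0.81}
scene 52.41256995868304 326.3576183811356 244.35858154946627
[[-0.582  0.684 -0.44   1.031]
 [ 0.813  0.49  -0.314  0.352]
 [ 0.001 -0.54  -0.842  1.104]
 [ 0.     0.     0.     1.   ]]
caddy {'at': [244.9, 311.6], 'score': 0.8}
handle {'at': [212.0, 309.5], 'score': 0.93}
lid_hinge {'at': [231.7, 305.7], 'score': 0.76}
lid_tab {'at': [223.6, 306.2], 'score': 0.94}
```

View pics/top0.png

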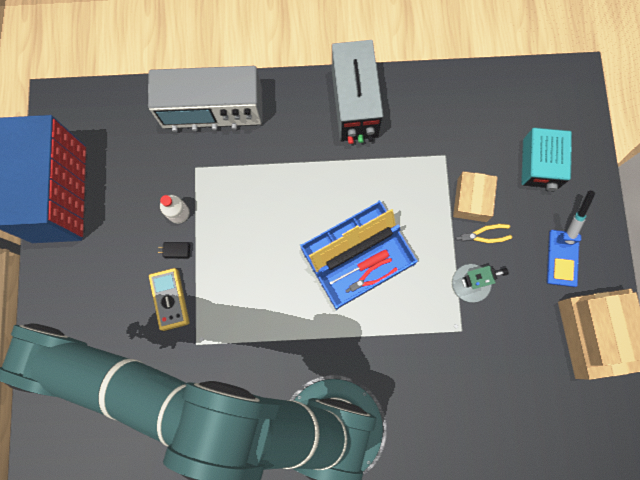

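View pics/scene0.png

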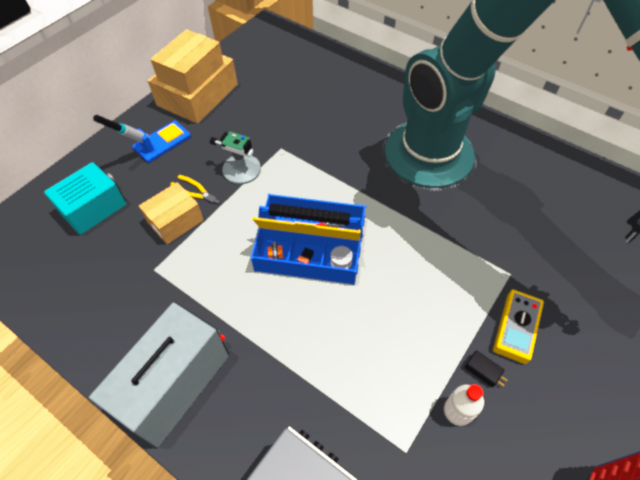

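```bash
python3 - <<'E'
from h import *
np.set_printoptions(precision=3,suppress=True)
c=optics.camera("top"); d=optics.camera("scene")
P={k:(finder.spot_point(k,c)[0]["at"],finder.spot_point(k,d)[0]["at"]) for k in("handle","lid_tab","caddy","lid_hinge")}
for k,(a,b) in P.items():
    o1,d1=ray(c,a[1],a[0]);o2,d2=ray(d,b[1],b[0])
    t=np.linalg.lstsq(np.c_[d1,-d2],o2-o1,rcond=None)[0]
    p,q=o1+d1*t[0],o2+d2*t[1]; print(k,(p+q)/2,np.linalg.norm(p-q))
E
```

```text
handle [ 0.477 -0.095  0.145] 0.0032227706438717973
lid_tab [ 0.521 -0.077  0.165] 0.006780483020101915
caddy [ 0.48  -0.094  0.014] 0.010790799094762464
lid_hinge [ 0.486 -0.09   0.078] 0.004698032182868286
```

Top view: the caddy is centred near (358,255), with the handle running from about (328,265) to (393,235) and the yellow lid steep just behind it. In the scene view the lid is open, with the tab near (306,224). The mat around the caddy is clear. Next I'll measure the yaw.

```bash
python3 - <<'E'
from h import *
np.set_printoptions(precision=3,suppress=True)
c=optics.camera("top"); im=c["image"].astype(int)
def fit(m,z,name):
    m=m.astype(np.uint8); n,l,st,_=cv2.connectedComponentsWithStats(m); k=1+np.argmax(st[1:,4])
    v,u=np.nonzero(l==k); p=np.array([at_z(c,a,b,z)[:2] for a,b in zip(u,v)],np.float32)
    ctr,sz,_=R=cv2.minAreaRect(p); b=cv2.boxPoints(R); e=[b[1]-b[0],b[2]-b[1]]; L=max(e,key=np.linalg.norm)
    print(name,ctr,sz,"yaw",(np.arctan2(L[1],L[0])-np.pi/2+np.pi/2)%np.pi-np.pi/2, len(u))
roi=np.zeros(im.shape[:2],bool); roi[195:312,295:420]=1
R,G,B=im[...,0],im[...,1],im[...,2]
fit(roi&(im.max(2)<60),.152,"bar")
fit(roi&(R>130)&(B<80)&(G>100),.15,"lid")
b=roi&(B>90)&(R<80)
v,u=np.nonzero(b); p=np.array([at_z(c,a,q,.07)[:2] for a,q in zip(u,v)],np.float32); print("blue",cv2.minAreaRect(p))
E
```

```text
bar (0.49164748191833496, -0.10682349652051926) (0.012728978879749775, 0.16074611246585846) yaw 0.46357453 132
lid (0.4767613708972931, -0.023792803287506104) (0.04069743677973747, 0.132725790143013) yaw 0.5390011 202
blue ((0.47900307178497314, -0.09751920402050018), (0.20527377724647522, 0.27321091294288635), 27.06345558166504)
```

Request:
carry_out:
  xyz:
    - [0,0,-1]
    - [0,0,-1]
    - [0,0,0]
    - [0,0,0]
    - [0,0,0]
    - [0,0,0]
    - [0,0,0]
    - [0,0,0]
  dr:
    - [0,0,0.8]
    - [0,0,0.8]
    - [0,0,0.8]
    - [0,0,0.8]
    - [0,0,0.8]
    - [0,0,0.8]
    - [0,0,0.8]
    - [0,0,0.63]
  hand: 1

```text
clock: 1.72
position: [0.2171, 0.5861, 0.2813]
eef_rot: [[-0.447, 0.895, 0.0], [0.895, 0.447, -0.0], [-0.0, -0.0, -1.0]]
wrist_force: [0.0, 0.0, 0.2]
grip_width: -0.0004
grasp_force: 0.0
```

Request:
carry_out:
  xyz:
    - [-1,-0.1,0]
    - [-1,-0.1,0]
    - [-1,-0.1,0]
    - [-1,-0.1,0]
    - [-1,-0.1,0]
    - [-1,-0.1,0]
    - [-1,-0.1,0]
    - [-1,-0.1,0]
    - [-1,-0.1,0]
    - [-1,-0.1,0]
    - [-1,-0.1,0]
    - [-1,-0.1,0]
    - [-1,-0.1,0]
    - [-1,-0.1,0]
    - [-1,-0.1,0]
    - [-1,-0.1,0]
    - [-1,-0.1,0]
    - [-1,-0.1,0]
    - [-1,-0.1,0]
    - [-1,-0.1,0]
  dr:
    - [0,0,0]
    - [0,0,0]
    - [0,0,0]
    - [0,0,0]
    - [0,0,0]
    - [0,0,0]
    - [0,0,0]
    - [0,0,0]
    - [0,0,0]
    - [0,0,0]
    - [0,0,0]
    - [0,0,0]
    - [0,0,0]
    - [0,0,0]
    - [0,0,0]
    - [0,0,0]
    - [0,0,0]
    - [0,0,0]
    - [0,0,0]
    - [0,0,0]

```text
clock: 3.38
position: [0.3985, 0.1161, 0.2815]
eef_rot: [[-0.451, 0.892, 0.0], [0.892, 0.451, 0.0], [0.0, 0.001, -1.0]]
wrist_force: [1.6, 0.1, -0.3]
grip_width: -0.0
grasp_force: 0.0
```

Request:
carry_out:
  xyz:
    - [-1,-0.1,0]
    - [-1,-0.1,0]
    - [-1,-0.1,0]
    - [-1,-0.1,0]
    - [-1,-0.1,0]
    - [-1,-0.1,0]
    - [-1,-0.1,0]
    - [-1,-0.1,0]
    - [-1,-0.1,0]
    - [0,0,0]
    - [0,0,0]
  dr:
    - [0,0,0]
    - [0,0,0]
    - [0,0,0]
    - [0,0,0]
    - [0,0,0]
    - [0,0,0]
    - [0,0,0]
    - [0,0,0]
    - [0,0,0]
    - [0,0,0]
    - [0,0,0]

```text
clock: 4.3
position: [0.4798, -0.0947, 0.2812]
eef_rot: [[-0.449, 0.893, -0.0], [0.893, 0.449, -0.001], [-0.001, -0.001, -1.0]]
wrist_force: [-0.2, 1.5, -0.1]
grip_width: -0.0
grasp_force: 0.0
```

```bash
python3 - <<'E'
from h import *
np.set_printoptions(precision=3,suppress=True)
s=r.observe(); print(s["clock"],s["position"],s["eef_rot"],s["grip_width"],s["wrist_force"],s["joint_positions"])
c=optics.camera("wrist"); save(c,"w1")
ctr=np.array([.479,-.095]);X=np.array([.892,.453]);Y=np.array([-.453,.892])
pt=lambda x,y,z: np.r_[ctr+x*X+y*Y,z]
for n,p in dict(bar0=pt(0,-.1,.152),bar1=pt(0,.1,.152),tab=pt(.01+.1*np.cos(1.18),0,.074+.1*np.sin(1.18))).items(): print(n,proj(c,p))
for q in("handle","lid_hinge","lid_tab"): print(q,finder.spot_point(q,c)[:1])
E
```

```text
4.3 [ 0.48  -0.095  0.281] [[-0.449  0.893 -0.   ]
 [ 0.893  0.449 -0.001]
 [-0.001 -0.001 -1.   ]] -3.6933143584288338e-06 [-0.206  1.507 -0.107] [-0.565  0.149  0.774  1.902 -0.114  1.136  0.718]
bar0 [315.548 330.305]
bar1 [314.249  96.452]
tab [375.731 231.324]
handle [{'at': [224.8, 315.6], 'score': 0.62}]
lid_hinge [{'at': [205.6, 323.9], 'score': 0.9}]
lid_tab [{'at': [231.7, 377.0], 'score': 0.7}]
```

View pics/w1.png

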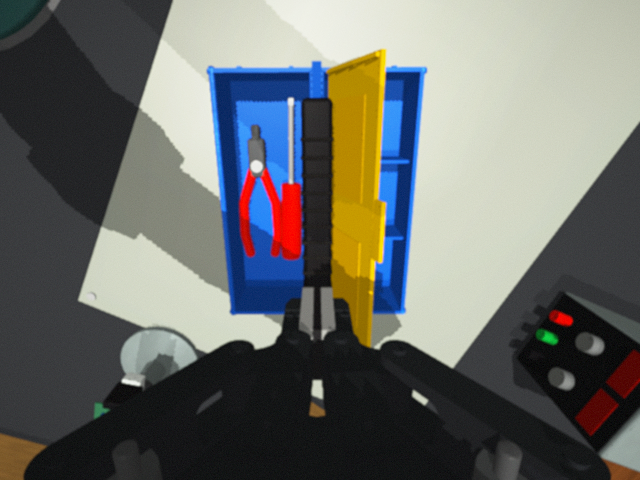

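The wrist view agrees with my estimate: bar centred at column 317, its far end at row 98, and the tab at (377,232), so the lid is about 1.17 rad open. I'll lower the shut fingers between the bar and the lid, above the bar, and start pushing.

Request:
carry_out:
  xyz:
    - [0,0.3,0.8]
    - [0,0.3,0.8]
    - [0,0,0.8]
    - [0,0,0.8]
    - [0,0,0.6]
    - [0,0,0.5]
    - [0,0,0.54]
    - [0,0,0]
    - [0,0,0]
  dr:
    - [0,0,0]
    - [0,0,0]
    - [0,0,0]
    - [0,0,0]
    - [0,0,0]
    - [0,0,0]
    - [0,0,0]
    - [0,0,0]
    - [0,0,0]

```text
clock: 5.25
position: [0.4929, -0.0863, 0.1604]
eef_rot: [[-0.452, 0.892, -0.001], [0.892, 0.452, -0.0], [0.0, -0.001, -1.0]]
wrist_force: [0.3, 0.4, 0.5]
grip_width: -0.0001
grasp_force: 0.0
```

Request:
carry_out:
  xyz:
    - [0,0.2,0]
    - [0,0.2,0]
    - [0,0.2,0]
    - [0,0.2,0]
    - [0,0.2,0]
    - [0,0.2,0]
    - [0,0,0]
  dr:
    - [0,0,0]
    - [0,0,0]
    - [0,0,0]
    - [0,0,0]
    - [0,0,0]
    - [0,0,0]
    - [0,0,0]

```text
clock: 5.83
position: [0.5207, -0.0727, 0.1603]
eef_rot: [[-0.452, 0.892, 0.0], [0.892, 0.452, -0.0], [-0.0, 0.0, -1.0]]
wrist_force: [0.4, 0.4, 0.4]
grip_width: -0.0
grasp_force: 0.0
```

```bash
python3 - <<'E'
from h import *
c=optics.camera("wrist"); save(c,"w2"); print(finder.spot_point("lid_tab",c)[:1])
for a in(1.2,1.1,1.,.9): print(a,proj(c,np.r_[np.array([.479,-.095])+(.01+.1*np.cos(a))*np.array([.892,.453]),.074+.1*np.sin(a)]))
E
```

```text
[{'at': [309.7, 338.6], 'score': 0.81}]
1.2 [312.82594904 313.91946787]
1.1 [332.60246636 309.25799466]
1.0 [350.299844   303.88413612]
0.9 [365.66475805 297.98775208]
```

View pics/w2.png

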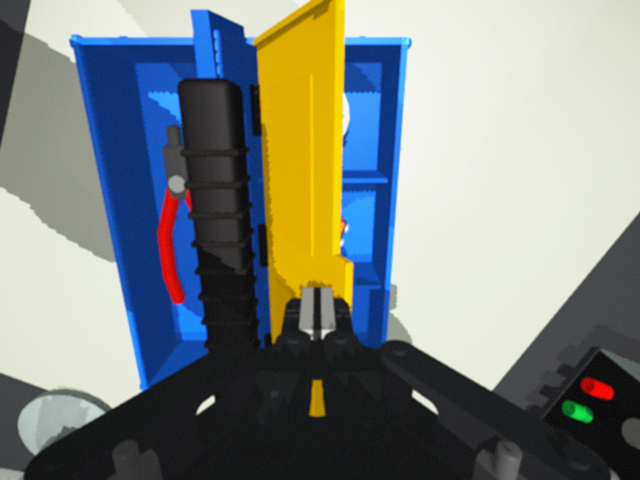

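The fingers are at the lid, just inside the tab (tab near (339,310)), and the lid is about 1.07 rad open. I'll follow the lid's arc down.

Request:
carry_out:
  xyz:
    - [0,0.12,0.13]
    - [0,0.13,0.13]
    - [0,0.18,0.18]
    - [0,0.18,0.18]
    - [0,0.18,0.17]
    - [0,0.14,0.2]
    - [0,0.14,0.2]
    - [0,0.13,0.21]
    - [0,0.1,0.22]
    - [0,0.1,0.22]
    - [0,0.11,0.22]
    - [0,0,0]
  dr:
    - [0,0,0]
    - [0,0,0]
    - [0,0,0]
    - [0,0,0]
    - [0,0,0]
    - [0,0,0]
    - [0,0,0]
    - [0,0,0]
    - [0,0,0]
    - [0,0,0]
    - [0,0,0]
    - [0,0,0]

```text
clock: 6.93
position: [0.5535, -0.0559, 0.1077]
eef_rot: [[-0.452, 0.892, -0.001], [0.892, 0.452, -0.0], [0.0, -0.001, -1.0]]
wrist_force: [-0.6, -0.6, -0.7]
grip_width: 0.0001
grasp_force: 0.0
```

```bash
python3 - <<'E'
from h import *
s=r.observe();p=s["position"]-np.array([.479,-.095,0]); print("x,y",p[0]*.892+p[1]*.453,-p[0]*.453+p[1]*.892,p[2],s["wrist_force"])
c=optics.camera("scene"); cv2.imwrite("pics/s3.png",cv2.resize(cv2.cvtColor(c["image"],cv2.COLOR_RGB2BGR)[130:330,190:440],None,fx=3,fy=3))
E
```

```text
x,y 0.08414225561245396 0.0011467087752496594 0.10765450314877098 [-0.62857339 -0.62309836 -0.7359469 ]
```

View pics/s3.png

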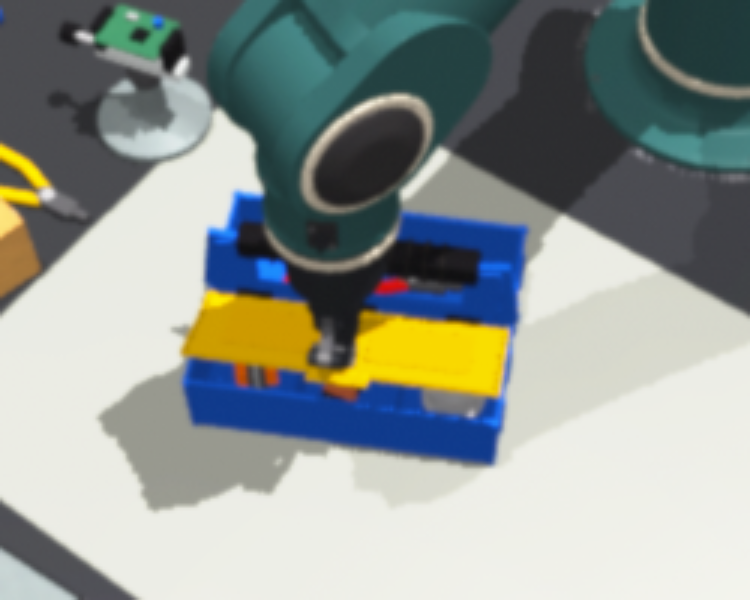

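The fingers are on the lid beside the tab and the lid is about half shut, following the push. I'll continue slowly.

Request:
carry_out:
  xyz:
    - [0,0.05,0.15]
    - [0,0.05,0.15]
    - [0,0.05,0.15]
    - [0,0.03,0.15]
    - [0,0.02,0.15]
    - [0,0,0.12]
    - [0,0,0.12]
    - [0,0,0.1]
    - [0,0,0.08]
    - [0,0,0.08]
    - [0,0,0.06]
    - [0,0,0.06]
    - [0,0,0]
  dr:
    - [0,0,0]
    - [0,0,0]
    - [0,0,0]
    - [0,0,0]
    - [0,0,0]
    - [0,0,0]
    - [0,0,0]
    - [0,0,0]
    - [0,0,0]
    - [0,0,0]
    - [0,0,0]
    - [0,0,0]
    - [0,0,0]

```text
clock: 8.07
position: [0.5579, -0.054, 0.0743]
eef_rot: [[-0.451, 0.892, -0.0], [0.892, 0.451, -0.0], [-0.0, -0.0, -1.0]]
wrist_force: [0.1, -0.4, -0.5]
grip_width: -0.0003
grasp_force: 0.0
```

Request:
carry_out:
  xyz:
    - [0,0,0.04]
    - [0,0,0.04]
    - [0,0,0.04]
    - [0,0,0]
  dr:
    - [0,0,0]
    - [0,0,0]
    - [0,0,0]
    - [0,0,0]

```text
clock: 8.4
position: [0.5583, -0.0541, 0.0734]
eef_rot: [[-0.451, 0.892, 0.001], [0.892, 0.451, 0.001], [0.001, 0.001, -1.0]]
wrist_force: [-15.3, 3.0, 41.1]
grip_width: -0.0005
grasp_force: 20.6
```

The lid is firmly on the rim at 41 N. I'll ease off, hold briefly, rise, go over the handle and open the fingers.

Request:
carry_out:
  xyz:
    - [0,0,-0.06]
    - [0,0,-0.02]
    - [0,0,0]
    - [0,0,0]
    - [0,0,-0.2]
    - [0,0,-0.8]
    - [0,0,-1]
    - [0,0,-1]
    - [0,0,-1]
    - [0,0,-1]
    - [0,0,-1]
    - [0,0,-1]
    - [0,-0.7,-1]
    - [0,-0.7,0]
    - [0,-0.7,0]
    - [0,-0.7,0]
    - [0,-0.7,0]
    - [0,0,0]
    - [0,0,0]
  dr:
    - [0,0,0]
    - [0,0,0]
    - [0,0,0]
    - [0,0,0]
    - [0,0,0]
    - [0,0,0]
    - [0,0,0]
    - [0,0,0]
    - [0,0,0]
    - [0,0,0]
    - [0,0,0]
    - [0,0,0]
    - [0,0,0]
    - [0,0,0]
    - [0,0,0]
    - [0,0,0]
    - [0,0,0]
    - [0,0,0]
    - [0,0,0]

```text
clock: 9.98
position: [0.4796, -0.0936, 0.2739]
eef_rot: [[-0.451, 0.893, 0.001], [0.893, 0.451, 0.001], [0.0, 0.001, -1.0]]
wrist_force: [0.4, -0.7, 0.6]
grip_width: 0.0001
grasp_force: 0.0
```

Request:
carry_out:
  xyz:
    - [0,0,0]
    - [0,0,0]
    - [0,0,0]
    - [0,0,0]
    - [0,0,0]
    - [0,0,0]
    - [0,0,0]
    - [0,0,0]
  dr:
    - [0,0,0]
    - [0,0,0]
    - [0,0,0]
    - [0,0,0]
    - [0,0,0]
    - [0,0,0]
    - [0,0,0]
    - [0,0,0]
  hand: 0

```text
clock: 10.65
position: [0.48, -0.0935, 0.2735]
eef_rot: [[-0.451, 0.892, -0.0], [0.892, 0.451, -0.0], [-0.0, -0.0, -1.0]]
wrist_force: [-0.2, -0.2, -0.1]
grip_width: 0.0854
grasp_force: 0.0
```

```bash
python3 - <<'E'
from h import *
np.set_printoptions(precision=4,suppress=True)
s=r.observe(); print(s["clock"],s["position"],s["grip_width"],s["wrist_force"])
c=optics.camera("wrist"); save(c,"w4")
ctr=np.array([.479,-.095]);X=np.array([.892,.453]);Y=np.array([-.453,.892])
for n,(x,y,z) in dict(bar0=(0,-.1,.152),bar1=(0,.1,.152),tab=(.11,0,.074)).items(): print(n,proj(c,np.r_[ctr+x*X+y*Y,z]))
print(finder.spot_point("lid_tab",c)[:1],finder.spot_point("handle",c)[:1])
E
```

```text
10.65 [ 0.48   -0.0935  0.2735] 0.08540625539763287 [-0.2464 -0.1555 -0.1492]
bar0 [314.3856 336.1966]
bar1 [313.3876  97.1575]
tab [421.5557 207.7799]
[{'at': [195.3, 319.6], 'score': 0.63}] [{'at': [227.8, 312.5], 'score': 0.91}]
```

View pics/w4.png

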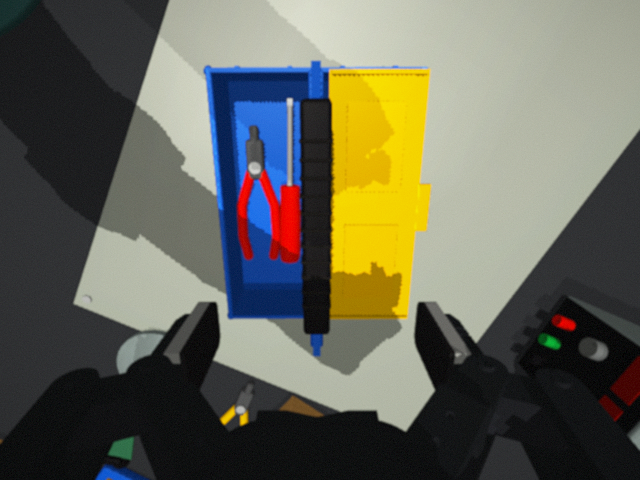

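The lid lies flat shut, the tools are in the tray, and the bar (columns 302–330) is centred and parallel between the fingers. Now I'll go down and grasp.

Request:
carry_out:
  xyz:
    - [0,0,0.8]
    - [0,0,0.8]
    - [0,0,0.8]
    - [0,0,0.8]
    - [0,0,0.8]
    - [0,0,0.6]
    - [0,0,0.6]
    - [0,0,0.5]
    - [0,0,0.4]
    - [0,0,0.16]
    - [0,0,0]
    - [0,0,0]
  dr:
    - [0,0,0]
    - [0,0,0]
    - [0,0,0]
    - [0,0,0]
    - [0,0,0]
    - [0,0,0]
    - [0,0,0]
    - [0,0,0]
    - [0,0,0]
    - [0,0,0]
    - [0,0,0]
    - [0,0,0]

```text
clock: 11.8
position: [0.4801, -0.0936, 0.1175]
eef_rot: [[-0.451, 0.892, 0.0], [0.892, 0.451, -0.0], [-0.0, 0.0, -1.0]]
wrist_force: [0.1, -0.7, -0.2]
grip_width: 0.0854
grasp_force: 0.0
```

Request:
carry_out:
  xyz:
    - [0,0,0]
    - [0,0,0]
    - [0,0,0]
    - [0,0,0]
    - [0,0,0]
    - [0,0,0]
    - [0,0,0]
    - [0,0,0]
    - [0,0,0]
    - [0,0,0]
  dr:
    - [0,0,0]
    - [0,0,0]
    - [0,0,0]
    - [0,0,0]
    - [0,0,0]
    - [0,0,0]
    - [0,0,0]
    - [0,0,0]
    - [0,0,0]
    - [0,0,0]
  hand: 1
  force: 90

```text
clock: 12.63
position: [0.4799, -0.0935, 0.1172]
eef_rot: [[-0.451, 0.892, 0.0], [0.892, 0.451, 0.0], [0.0, 0.0, -1.0]]
wrist_force: [-3.7, -0.4, 5.6]
grip_width: 0.0229
grasp_force: 88.3
```

Gripped on the 24 mm bar. I'll lift gently, about 135 mm in all.

Request:
carry_out:
  xyz:
    - [0,0,-0.05]
    - [0,0,-0.1]
    - [0,0,-0.15]
    - [0,0,-0.2]
    - [0,0,-0.3]
    - [0,0,-0.3]
    - [0,0,-0.3]
    - [0,0,-0.3]
    - [0,0,-0.3]
    - [0,0,-0.3]
    - [0,0,-0.3]
    - [0,0,-0.3]
    - [0,0,-0.3]
    - [0,0,-0.3]
    - [0,0,-0.3]
    - [0,0,-0.3]
    - [0,0,-0.3]
    - [0,0,-0.3]
    - [0,0,-0.2]
    - [0,0,-0.1]
  dr:
    - [0,0,0]
    - [0,0,0]
    - [0,0,0]
    - [0,0,0]
    - [0,0,0]
    - [0,0,0]
    - [0,0,0]
    - [0,0,0]
    - [0,0,0]
    - [0,0,0]
    - [0,0,0]
    - [0,0,0]
    - [0,0,0]
    - [0,0,0]
    - [0,0,0]
    - [0,0,0]
    - [0,0,0]
    - [0,0,0]
    - [0,0,0]
    - [0,0,0]

```text
clock: 14.3
position: [0.4802, -0.0935, 0.2429]
eef_rot: [[-0.451, 0.892, 0.001], [0.892, 0.451, 0.0], [-0.0, 0.001, -1.0]]
wrist_force: [-0.1, 0.0, -7.0]
grip_width: 0.023
grasp_force: 88.7
```

Request:
carry_out:
  xyz:
    - [0,0,-0.2]
    - [0,0,-0.2]
    - [0,0,-0.1]
    - [0,0,-0.1]
    - [0,0,0]
    - [0,0,0]
    - [0,0,0]
    - [0,0,0]
    - [0,0,0]
    - [0,0,0]
    - [0,0,0]
    - [0,0,0]
    - [0,0,0]
  dr:
    - [0,0,0]
    - [0,0,0]
    - [0,0,0]
    - [0,0,0]
    - [0,0,0]
    - [0,0,0]
    - [0,0,0]
    - [0,0,0]
    - [0,0,0]
    - [0,0,0]
    - [0,0,0]
    - [0,0,0]
    - [0,0,0]

```text
clock: 15.38
position: [0.48, -0.0935, 0.2571]
eef_rot: [[-0.451, 0.892, 0.0], [0.892, 0.451, -0.0], [-0.0, -0.0, -1.0]]
wrist_force: [0.4, -1.3, -7.7]
grip_width: 0.0229
grasp_force: 88.7
```

```bash
python3 - <<'E'
from h import *
s=r.observe(); print(s["clock"],s["position"],s["grip_width"],s["grasp_force"],s["wrist_force"],s["moment"])
c=optics.camera("scene"); w=optics.camera("wrist")
cv2.imwrite("pics/s5.png",cv2.cvtColor(np.vstack([cv2.resize(c["image"][100:320,180:460],(400,300)),cv2.resize(w["image"],(400,300))]),cv2.COLOR_RGB2BGR))
E
```

```text
15.3833 [ 0.47995942 -0.093484    0.25707651] 0.02289973297383535 88.74590992927551 [ 0.3637134  -1.28437019 -7.67072392] [ 0.10989189  0.09323584 -0.00925983]
```

View pics/s5.png

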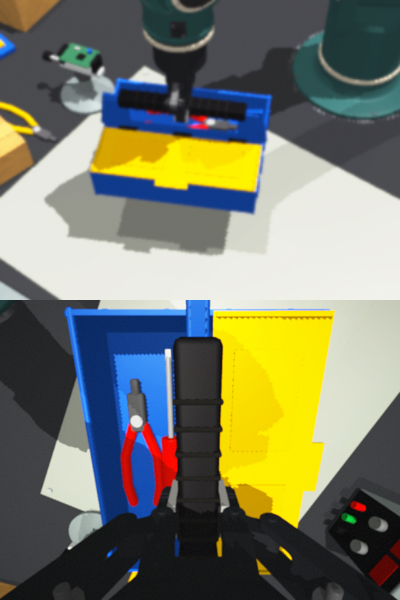

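The caddy hangs level about 14 cm up, with the lid shut, the tools in the tray and the mat clear beneath it.

```bash
python3 -c "from h import *; print(finish_job())"
```

```text
the job is handed in; nothing more can be done
None
```

I closed the lid gently with the caddy still on the bench, then lifted the caddy level by its handle to about 14 cm above the mat and handed the job in holding it there; no verdict came back.

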